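# Sweep the lid of the key station clear

## Task

Clear the closed lid of the plywood key station: with the fingertips, sweep the key ring, the carabiner and the orange entry fob over the lid's front edge (the side towards the robot) so that all three drop into the open box below. Only push them gently: do not pinch or pick up anything. Keep the lid shut, and leave the cactus pot, the wooden spoon rest and the sunglasses case where they are.

Things in the scene. Friction and masses are not known exactly. Their poses are not given: they have to be found in the camera images.
- station: Fixed key station of two stacked boxes of 12 mm plywood, 520 mm wide (y). Origin on the table below the middle of the lid's front edge; x points away from the robot, z up. Lower box: x -190 to +190 mm, rim 70 mm above the table, open in front of x = 0. The upper box stands on its rear half, x 0 to +190 mm, under a closed flat lid (no rim or handle), top 152 mm above the table.
- lid_edge (a point): Middle of the lid's front edge, at the height of the lid's top, 152 mm above the table; axes as the station's. The lid reaches 190 mm from here along +x and 260 mm to either side along y.
- tray (a point): Centre of the inner floor of the open front compartment 178 mm along x by 496 mm along y, 58 mm deep, this floor 12 mm above the table; axes as the station's.
- lid (a joint): Hinge of the lid along the station's far edge: 0 is closed, grows (rad) as the lid opens. It is held shut by the weight of the lid (0.6 kg) only.
- key_ring: Stainless key ring (bar 7 mm thick, 40 mm outside) with two short keys with red and black plastic heads 9 mm thick, lying flat on the lid; about 73 mm long along its x (ring to -x), within 37 mm of its origin; about 60 g. Origin: middle of its underside.
- carabiner: Aluminium carabiner of 8 mm bar with a blue locking sleeve 11 mm thick, lying flat on the lid; 64 mm long along its x, 37 mm wide; about 40 g. Origin: middle of its underside.
- entry_fob: Orange plastic entry fob with a white dot, lying flat on the lid; 36 (x) by 30 (y) by 12 mm high; about 30 g. Origin: middle of its underside.
- cactus_pot: White ceramic pot with a round green cactus, standing on one end of the lid; 68 mm across at the rim, 83 mm high in all, 350 g. Origin: middle of its underside.
- spoon_rest: Dark wooden spoon rest, a small tray 100 (x) by 50 (y) by 14 mm high, lying on the other end of the lid; origin: middle of its underside.
- sunglasses_case: Black plastic sunglasses case 150 (x) by 58 (y) by 40 mm high, lying at the -y end of the open front compartment; origin: middle of its underside.

How it is judged:
By the outcome, as a careful person would: the job done as asked, in the order asked, and still so for the second after the job is handed in, with the robot touching nothing.
It also fails if it takes over 58 s, if anything falls off the work surface, if the arm or the gripper's body presses on something with over 40 N, if the wrist force passes 120 N, or if a joint passes its speed limit or range.

## Robot

A 6-joint arm with a two-finger parallel gripper is mounted at the origin on the work surface. World frame = base frame: x ahead of the robot, y to its left, z up, the work surface at z = 0. Lengths are in mm, angles in degrees, forces in N, time in s.
With the tool pointing down it reaches from about 350 to 850 mm from the base axis. Payload 8.1 kg.
Tool frame: the origin (TCP) lies midway between the tips of the shut fingers; the grasp point (between the pads) lies 19 mm behind it; z points along the fingers, y is the line along which they close (so a half turn about z gives the same grasp; the last joint's range is limited). The gripper opens to 85 mm and grips with 20 to 120 N. Pads are 22 mm wide; open, the fingers measure 114 mm over their backs; the gripper's body (76 mm by 85 mm) begins 54 mm behind the grasp point. The pads swing forward as they close: fully open they stand 13 mm farther back than shut.
Start: joints at [-4.893, 7.471, 85.268, -0, 87.261, -4.893], TCP at [600.004, 0.022, 231.292] pointing down, gripper open.
Joint ranges: [-169.43, 169.43], [-51.17, 129.36], [1.28, 143.12], [-76.62, 256.62], [0, 156.53], [-152.29, 152.29]. Speed limits (degrees/s): [136.94, 136.94, 159.86, 180, 180, 180].

## Interface

Orientations are given as [roll, pitch, yaw] about the fixed x, y, z axes, in that order (R = Rz(yaw) Ry(pitch) Rx(roll)).
In Python, from bench import sensors, optics, r gives the robot as it stands.
- The arm moves only by the tool apply_moves, never from a script. Its argument "targets" is a list of rows, each a list of 7 numbers: the shift along the tool's x, y, z in mm, then the turn, a rotation vector about the tool's x, y, z in rad, then the closure, from 0 (fully open) to 1 (shut). In form: [[x, y, z, wx, wy, wz, claw], ...]. A call has 1 to 20 rows; each row shifts and turns the commanded pose from where the row before left it, along the tool's axes as they then stand; what a row does not reach is not made up. A row lasts 1/8 s, in which the tool goes at most 62.5 mm and 10.7 degrees, less where a joint would pass 70% of its speed; a pose out of reach is approached as far as the arm can. A call is refused whole if a number of a shift passes 62.5 or a number of a turn 0.188, either way. A call with a gripper value outside its range is refused whole. The fingers move at their own pace and stop on an object; "force" is the grip in N (left out, the last holds). Time passes only in rows, so rows that do not move let the fingers close. It gives the time, the measured TCP pose, the force, the opening and the grip force at its end, in the units of the state.
- sensors.sense(): the state, without advancing time (a new reading comes with each control period).
- optics.snapshot(name): name is "scene" or "side" or "wrist"; returns the picture (480x640x3 uint8, red, green, blue); there is no depth.
- optics.get_calibration(name): a dict with "camera_matrix" (3x3 intrinsics, pixels), "pose" (4x4, takes a point from camera to world coordinates). Camera axes: x right, y down, z forward; pixel columns grow to the right and rows downward; lengths in mm; the calibration is good to about 2 mm. A picture is of the moment at which its call begins: read the wrist's pose just before it. get_calibration takes no time and is no camera call; for the wrist camera it gives the pose at the moment of the call.
- r.hand_in(): hands the job in; it is judged then, once.
The state is a dict: "time": time; "joint_pos": joint angles; "qd": joint speeds; "joint_efforts": joint torques, N m; "tool_pos": TCP position; "tcp_rot": TCP orientation; "ft_force": force on the tool from outside, world axes, zero at the start; "wrist_torque": the same for the moment, N m; "finger_gap": finger opening in mm; "grip_force": force on a finger pad.
Only numpy, scipy, OpenCV 4.12 (cv2) and the standard library are available. Lean on these libraries where they do the work, as an engineer would, in place of code of your own. Each camera call takes 0.05 s, during which the arm holds its last target. There are 200 camera calls.

## Working session

There is one attempt and no reset: what is moved stays moved. The work goes in short steps, Python scripts to look and compute and a tool call to move; the robot and the scene stay as the last step left them, time stands still between calls to the robot, and variables do not carry over. Pictures are saved under pics/ and viewed, at most 11 in all, crops included, and the job is handed in when it is done.

Besides the shell and the picture viewer there is one more tool, called after "Call:" as name(argument=value, ...), one argument or row to a line, values as JSON. apply_moves: Moves the arm, as the interface text tells. Its arguments: {"type":"object","properties":{"targets":{"type":"array"},"force":{"type":"number"}},"required":["targets"]}

```bash
mkdir -p pics; python3 - <<'E'
from bench import sensors, optics, r
import cv2,numpy as np
s=sensors.sense(); print(s['time'],s['tool_pos'],s['tcp_rot'],s['finger_gap'])
np.set_printoptions(suppress=True,precision=2)
for n in ["scene","side","wrist"]:
    c=optics.get_calibration(n); print(n,c['camera_matrix'],c['pose'])
    cv2.imwrite(f'pics/{n}0.png',optics.snapshot(n)[:,:,::-1])
E
```

```text
0.0 [5.99453648e+02 4.28729127e-02 2.30243092e+02] [-1.79894394e+02 -6.94979371e-03  8.99998876e+01] 85.23081699489813
scene [[488.79   0.   319.51]
 [  0.   488.79 230.56]
 [  0.     0.     1.  ]] [[   0.88    0.38   -0.3   812.1 ]
 [   0.48   -0.68    0.56 -486.35]
 [   0.01   -0.63   -0.78  815.71]
 [   0.      0.      0.      1.  ]]
side [[584.27   0.   307.95]
 [  0.   584.27 235.52]
 [  0.     0.     1.  ]] [[ -0.72  -0.51   0.47 114.06]
 [ -0.69   0.51  -0.51 457.35]
 [  0.02  -0.69  -0.72 767.51]
 [  0.     0.     0.     1.  ]]
wrist [[420.41   0.   326.13]
 [  0.   420.41 240.12]
 [  0.     0.     1.  ]] [[  1.     0.    -0.   600.25]
 [  0.    -0.95  -0.33  83.71]
 [ -0.     0.33  -0.95 373.51]
 [  0.     0.     0.     1.  ]]
```

View pics/scene0.png

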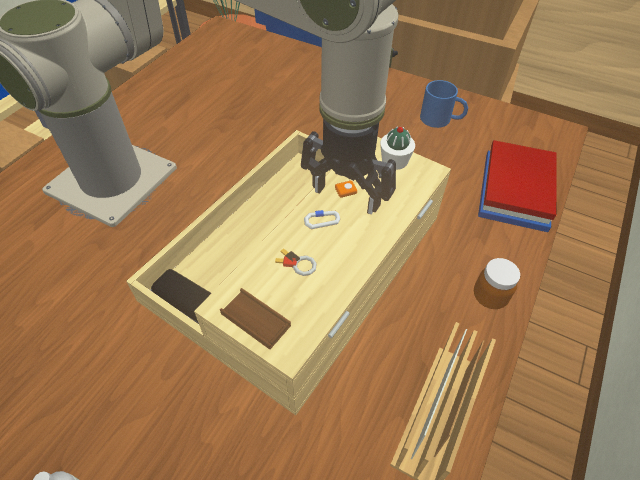

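View pics/wrist0.png

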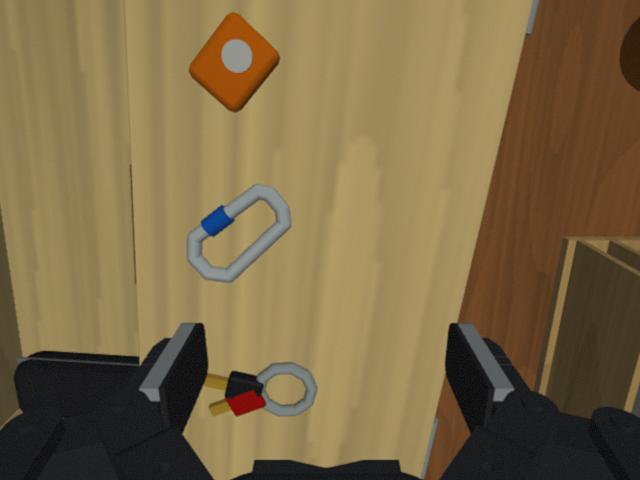

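View pics/side0.png

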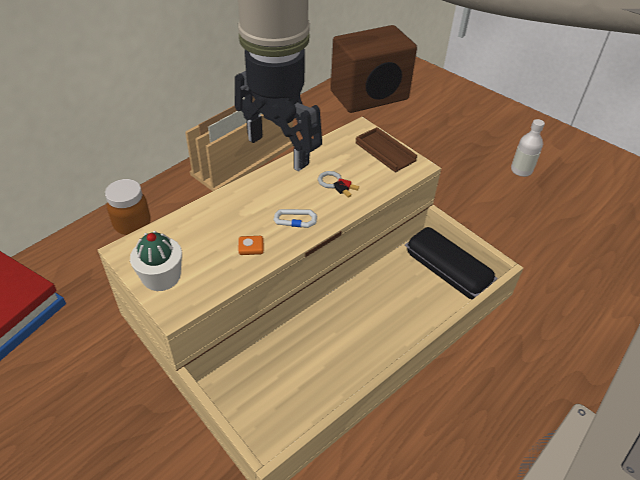

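The scene view shows the key ring (300,263), carabiner (322,219), fob (346,188), cactus (398,148), spoon rest (255,318) and case (180,293). The wrist view shows the three items closely: fob (235,62), carabiner (240,233), ring (287,390), and the lid's front edge at column ~130. In the side view the lid's front corners are near (168,335) and (440,170).

```bash
cat > h.py <<'E'
from bench import sensors, optics, r
import cv2,numpy as np
np.set_printoptions(suppress=True,precision=1)
def ray(n,uv,z,cal=None):
    c=cal or optics.get_calibration(n);K=np.array(c['camera_matrix']);P=np.array(c['pose'])
    d=(P[:3,:3]@np.linalg.inv(K)@np.c_[np.atleast_2d(uv),np.ones(len(np.atleast_2d(uv)))].T).T
    o=P[:3,3]; return o+d*((z-o[2])/d[:,2:3])
def masks(im):
    h=cv2.cvtColor(im,cv2.COLOR_BGR2HSV);H,S,V=cv2.split(h)
    return dict(orange=(H>6)&(H<16)&(S>200)&(V>140),blue=(H>105)&(H<128)&(S>150),red=((H<4)|(H>176))&(S>180),
      grey=(S<45)&(V>90))
E
python3 - <<'E'
from h import *
print('side lid corners',ray('side',[[168,335],[100,250],[363,118],[440,170]],152)[:,:2].tolist())
print('wrist edge',ray('wrist',[[127,0],[131,150],[138,380]],152)[:,:2].tolist(), 'back',ray('wrist',[[534,0],[470,260]],152)[:,:2].tolist())
print('cactus rim scene',ray('scene',[[382,148],[414,148],[398,140]],152+50)[:,:2].tolist())
print('spoon scene',ray('scene',[[221,311],[245,290],[291,321],[265,346]],166)[:,:2].tolist())
for n in ['wrist','side']:
  im=cv2.imread(f'pics/{n}0.png')
  for k,m in masks(im).items():
    m=m.astype(np.uint8)
    c,_=cv2.findContours(m,cv2.RETR_EXTERNAL,cv2.CHAIN_APPROX_NONE)
    for q in c:
      if cv2.contourArea(q)<60: continue
      p=ray(n,q.reshape(-1,2),152+(12 if k=='orange' else 6))
      e=p.max(0)-p.min(0)
      if e.max()<90 and 450<p[:,0].mean()<800 and abs(p[:,1].mean())<260:
        print(n,k,'ctr',(p.max(0)+p.min(0))[:2]/2,'min',p.min(0)[:2],'max',p.max(0)[:2])
E
```

```text
side lid corners [[520.4644211177471, 270.6146020680012], [704.9498034514244, 250.3117339511567], [647.2453747265513, -260.33353785226177], [462.7551089937871, -237.00839564867795]]
wrist edge [[507.374822135741, 125.780246176553], [498.8417626394825, 56.925785880287094], [481.7076143313144, -85.73725010935999]] back [[697.0211090998835, 125.76665786253159], [681.7096850284355, -4.448772927125404]]
cactus rim scene [[584.5873462450029, 186.08339363036168], [637.2457596471326, 215.31606658601186], [602.0249836584435, 221.84505015851846]]
spoon scene [[508.3149073687448, -229.4577592296098], [519.100211506799, -181.11866365345116], [609.4330827204503, -193.16370170363138], [597.2564436661748, -245.73999556033056]]
wrist orange ctr [557.3  98.9] min [537.3  79.4] max [577.3 118.4]
wrist blue ctr [541.9  20.5] min [533.3  12.4] max [550.5  28.5]
wrist red ctr [549.6 -97.7] min [ 537.7 -106.8] max [561.4 -88.5]
wrist grey ctr [ 667.1 -134.5] min [ 663.4 -159.9] max [ 670.8 -109.1]
wrist grey ctr [575.9 -88.2] min [ 557.9 -107.6] max [594.  -68.9]
wrist grey ctr [696.6 -69. ] min [677.6 -96. ] max [715.6 -42.1]
wrist grey ctr [503.6 -68.8] min [484.6 -96.1] max [522.7 -41.5]
wrist grey ctr [552.2  12.8] min [523.5 -14.8] max [580.9  40.3]
wrist grey ctr [558.  101.2] min [551.1  94.3] max [564.9 108.2]
wrist grey ctr [694.5 117.9] min [692.7 111.1] max [696.3 124.6]
side orange ctr [553.3 100.8] min [532.8  79.5] max [573.8 122. ]
side grey ctr [550.1  14. ] min [520.6 -14.2] max [579.7  42.1]
side grey ctr [573.8 -87. ] min [ 555.6 -106.8] max [592.1 -67.2]
side grey ctr [644.4 -84.5] min [ 622.  -103.2] max [666.8 -65.8]
```

Call:
apply_moves(
  targets=[
    [0,0,0,0,0,-0.182,0.76],
    [0,0,0,0,0,-0.182,0.76],
    [0,0,0,0,0,-0.182,0.76],
    [0,0,0,0,0,-0.182,0.76],
    [0,0,0,0,0,-0.182,0.76],
    [0,0,0,0,0,-0.182,0.76],
    [0,0,0,0,0,-0.182,0.76],
    [0,0,0,0,0,-0.182,0.76],
    [-9,-31,0,0,0,0,0.76],
    [-9,-31,0,0,0,0,0.76],
    [-9,-30,0,0,0,0,0.76],
    [0,0,20,0,0,0,0.76],
    [0,0,20,0,0,0,0.76],
    [0,0,15,0,0,0,0.76],
    [0,0,0,0,0,0,0.76],
    [0,0,0,0,0,0,0.76],
  ],
)

```text
time: 2.15
tool_pos: [616.5, -94.0, 176.7]
tcp_rot: [-180.0, 0.0, 173.5]
ft_force: [-0.3, -0.6, 0.6]
finger_gap: 20.5
grip_force: 0.0
```

```bash
python3 - <<'E'
from h import *
cv2.imwrite('pics/w1.png',optics.snapshot('wrist')[:,:,::-1])
E
```

```text
(no output)
```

View pics/w1.png

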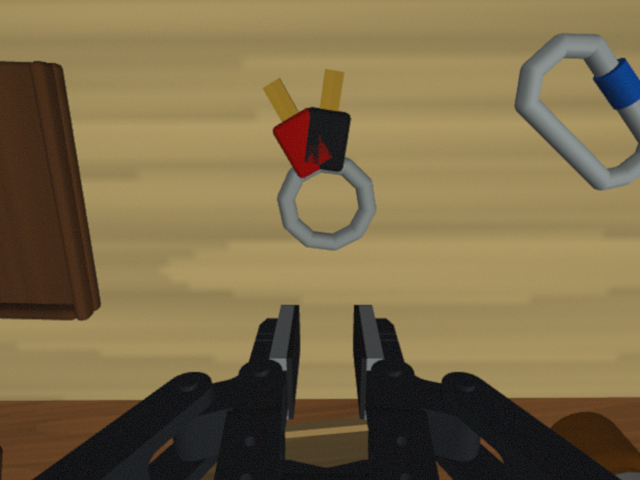

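The pads (285–370, row ~310) straddle the ring (327,203), aligned behind it with clearance, and the spoon rest is well clear at left.

Call:
apply_moves(
  targets=[
    [0,0,10,0,0,0,0.76],
    [0,0,8,0,0,0,0.76],
    [0,0,2,0,0,0,0.76],
    [0,0,1,0,0,0,0.76],
    [0,0,1,0,0,0,0.76],
    [0,0,0,0,0,0,0.76],
    [0,0,0,0,0,0,0.76],
  ],
)

```text
time: 3.08
tool_pos: [616.4, -94.5, 154.5]
tcp_rot: [-180.0, 0.0, 173.4]
ft_force: [0.5, 0.7, -0.3]
finger_gap: 20.3
grip_force: 0.0
```

Call:
apply_moves(
  targets=[
    [0,0,1,0,0,0,0.76],
    [0,0,0,0,0,0,0.76],
    [0,0,0,0,0,0,0.76],
  ],
)

```text
time: 3.45
tool_pos: [616.3, -94.5, 153.3]
tcp_rot: [180.0, -0.0, 173.4]
ft_force: [-0.4, -0.3, 0.1]
finger_gap: 20.5
grip_force: 0.0
```

Call:
apply_moves(
  targets=[
    [5,0,0,0,0,0,0.76],
    [5,0,0,0,0,0,0.76],
    [5,0,0,0,0,0,0.76],
    [5,0,0,0,0,0,0.76],
    [5,0,0,0,0,0,0.76],
    [5,0,0,0,0,0,0.76],
    [5,0,0,0,0,0,0.76],
    [5,0,0,0,0,0,0.76],
    [5,0,0,0,0,0,0.76],
    [5,0,0,0,0,0,0.76],
    [5,0,0,0,0,0,0.76],
    [5,0,0,0,0,0,0.76],
    [0,0,0,0,0,0,0.76],
  ],
)

```text
time: 5.08
tool_pos: [556.3, -87.5, 153.3]
tcp_rot: [180.0, -0.0, 173.4]
ft_force: [-0.0, -0.1, 0.5]
finger_gap: 20.8
grip_force: 0.0
```

```bash
python3 - <<'E'
from h import *
cv2.imwrite('pics/w2.png',optics.snapshot('wrist')[:,:,::-1])
E
```

```text
(no output)
```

View pics/w2.png

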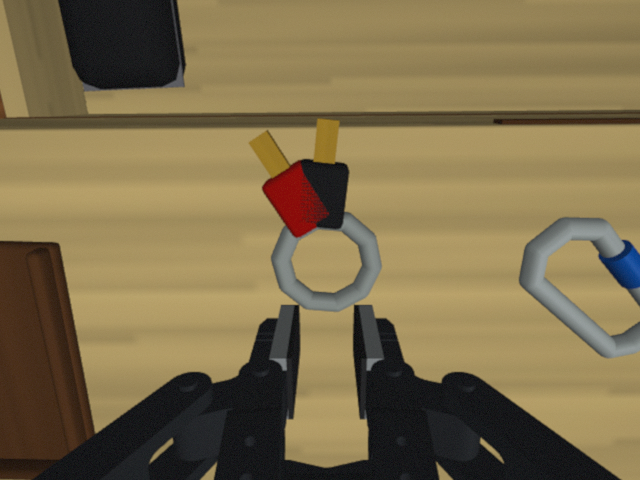

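The ring is being pushed straight: its keys are now just at the lid edge (row ~120), and the case is clear at upper left.

Call:
apply_moves(
  targets=[
    [4,0,0,0,0,0,0.76],
    [4,0,0,0,0,0,0.76],
    [4,0,0,0,0,0,0.76],
    [4,0,0,0,0,0,0.76],
    [4,0,0,0,0,0,0.76],
    [4,0,0,0,0,0,0.76],
    [4,0,0,0,0,0,0.76],
    [4,0,0,0,0,0,0.76],
    [4,0,0,0,0,0,0.76],
    [4,0,0,0,0,0,0.76],
    [4,0,0,0,0,0,0.76],
    [4,0,0,0,0,0,0.76],
    [4,0,0,0,0,0,0.76],
    [4,0,0,0,0,0,0.76],
    [4,0,0,0,0,0,0.76],
    [4,0,0,0,0,0,0.76],
    [4,0,0,0,0,0,0.76],
    [2,0,0,0,0,0,0.76],
    [0,0,0,0,0,0,0.76],
  ],
)

```text
time: 7.5
tool_pos: [487.1, -79.6, 153.3]
tcp_rot: [180.0, 0.0, 173.4]
ft_force: [-0.0, 0.4, 1.0]
finger_gap: 20.4
grip_force: 0.0
```

```bash
python3 - <<'E'
from h import *
a=optics.snapshot('wrist')[:,:,::-1];b=optics.snapshot('side')[:,:,::-1]
cv2.imwrite('pics/w3.png',np.hstack([cv2.resize(a,(400,300)),cv2.resize(b[80:380,180:580],(400,300))]))
E
```

```text
(no output)
```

View pics/w3.png

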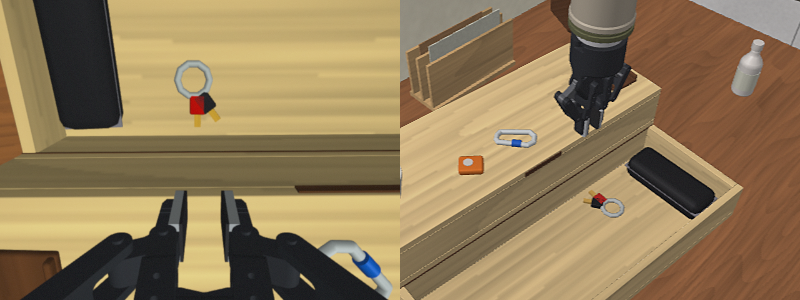

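The key ring lies in the tray (wrist panel 193,90), away from the case. Next is the carabiner, with a wider two-finger front.

Call:
apply_moves(
  targets=[
    [0,0,-25,0,0,0,0.6],
    [0,0,-25,0,0,0,0.6],
    [-22,0,0,0,0,0,0.6],
    [-22,20,0,0,0,0,0.6],
    [-22,20,0,0,0,0,0.6],
    [-22,20,0,0,0,0,0.6],
    [-22,20,0,0,0,0,0.6],
    [0,20,0,0,0,0,0.6],
    [0,0,20,0,0,0,0.6],
    [0,0,20,0,0,0,0.6],
    [0,0,7,0,0,0,0.6],
    [0,0,2,0,0,0,0.6],
    [0,0,0,0,0,0,0.6],
    [0,0,0,0,0,0,0.6],
  ],
)

```text
time: 9.35
tool_pos: [608.4, 7.0, 155.2]
tcp_rot: [180.0, 0.1, 173.4]
ft_force: [0.9, 0.4, 0.4]
finger_gap: 34.0
grip_force: 0.0
```

```bash
python3 - <<'E'
from h import *
a=optics.snapshot('wrist')[:,:,::-1]
cv2.imwrite('pics/w4.png',a)
E
```

```text
(no output)
```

View pics/w4.png

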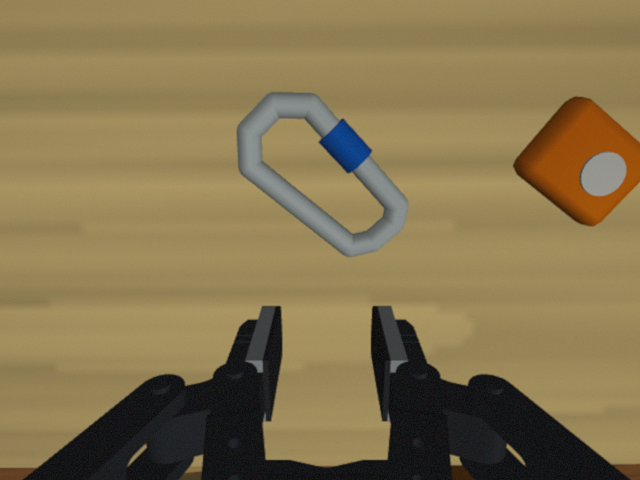

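The carabiner (323,175) is centred ahead of the fingers, with the fob (590,160) well to the right.

Call:
apply_moves(
  targets=[
    [0,0,1,0,0,0,0.6],
    [0,0,1,0,0,0,0.6],
    [0,0,1,0,0,0,0.6],
    [0,0,0,0,0,0,0.6],
    [0,0,0,0,0,0,0.6],
  ],
)

```text
time: 10.02
tool_pos: [607.8, 7.2, 151.2]
tcp_rot: [-180.0, -0.0, 173.4]
ft_force: [-0.2, -0.7, -0.0]
finger_gap: 34.3
grip_force: 0.1
```

Call:
apply_moves(
  targets=[
    [5,0,0,0,0,0,0.6],
    [5,0,0,0,0,0,0.6],
    [5,0,0,0,0,0,0.6],
    [5,0,0,0,0,0,0.6],
    [5,0,0,0,0,0,0.6],
    [5,0,0,0,0,0,0.6],
    [5,0,0,0,0,0,0.6],
    [5,0,0,0,0,0,0.6],
    [5,0,0,0,0,0,0.6],
    [5,0,0,0,0,0,0.6],
    [0,0,0,0,0,0,0.6],
  ],
)

```text
time: 11.4
tool_pos: [557.9, 13.0, 151.3]
tcp_rot: [-180.0, -0.0, 173.4]
ft_force: [0.5, 0.2, 0.1]
finger_gap: 34.0
grip_force: 0.0
```

```bash
python3 - <<'E'
from h import *
a=optics.snapshot('wrist')[:,:,::-1]
cv2.imwrite('pics/w5.png',a)
E
```

```text
(no output)
```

View pics/w5.png

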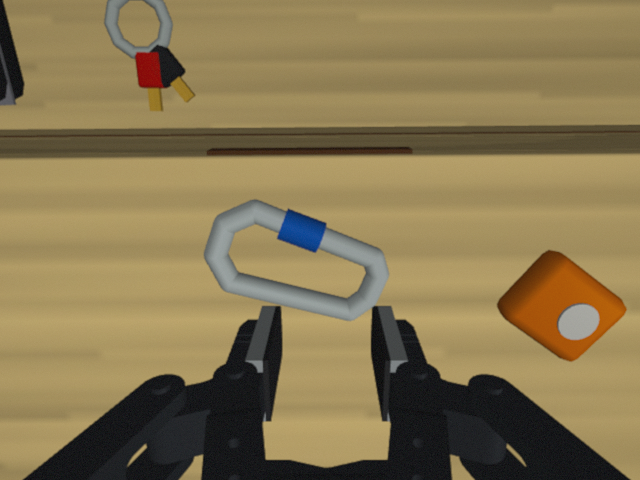

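The carabiner has turned nearly parallel to the edge, centre (297,258), against the right finger; I continue with a slight shift to -y.

Call:
apply_moves(
  targets=[
    [-3,-3,0,0,0,0,0.6],
    [0,-4,0,0,0,0,0.6],
    [4,0,0,0,0,0,0.6],
    [4,0,0,0,0,0,0.6],
    [4,0,0,0,0,0,0.6],
    [4,0,0,0,0,0,0.6],
    [4,0,0,0,0,0,0.6],
    [4,0,0,0,0,0,0.6],
    [4,0,0,0,0,0,0.6],
    [4,0,0,0,0,0,0.6],
    [4,0,0,0,0,0,0.6],
    [4,0,0,0,0,0,0.6],
    [4,0,0,0,0,0,0.6],
    [4,0,0,0,0,0,0.6],
    [4,0,0,0,0,0,0.6],
    [4,0,0,0,0,0,0.6],
    [4,0,0,0,0,0,0.6],
    [4,0,0,0,0,0,0.6],
    [0,0,0,0,0,0,0.6],
  ],
)

```text
time: 13.82
tool_pos: [496.6, 13.0, 151.3]
tcp_rot: [180.0, -0.0, 173.4]
ft_force: [0.5, -0.5, 1.1]
finger_gap: 34.1
grip_force: 0.0
```

```bash
python3 - <<'E'
from h import *
a=optics.snapshot('wrist')[:,:,::-1];b=optics.snapshot('side')[:,:,::-1]
cv2.imwrite('pics/w6.png',np.hstack([cv2.resize(a,(400,300)),cv2.resize(b[120:420,120:520],(400,300))]))
E
```

```text
(no output)
```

View pics/w6.png

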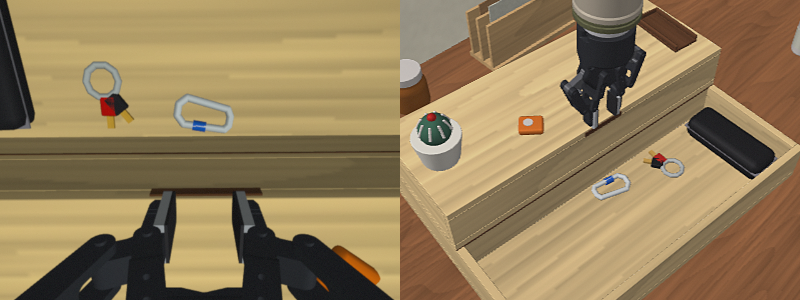

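Both items are in the tray. Now the fob.

Call:
apply_moves(
  targets=[
    [0,0,-25,0,0,0,0.76],
    [0,0,-25,0,0,0,0.76],
    [-23,0,0,0,0,0,0.76],
    [-23,23,0,0,0,0,0.76],
    [-23,23,0,0,0,0,0.76],
    [-23,23,0,0,0,0,0.76],
    [0,23,0,0,0,0,0.76],
    [0,0,15,0,0,0,0.76],
    [0,0,0,0,0,0,0.76],
    [0,0,0,0,0,0,0.76],
  ],
)

```text
time: 15.18
tool_pos: [598.3, 93.0, 185.9]
tcp_rot: [-180.0, -0.0, 173.4]
ft_force: [-0.1, 0.3, -0.5]
finger_gap: 20.6
grip_force: 0.0
```

```bash
python3 - <<'E'
from h import *
a=optics.snapshot('wrist')[:,:,::-1]
cv2.imwrite('pics/w7.png',a)
E
```

```text
(no output)
```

View pics/w7.png

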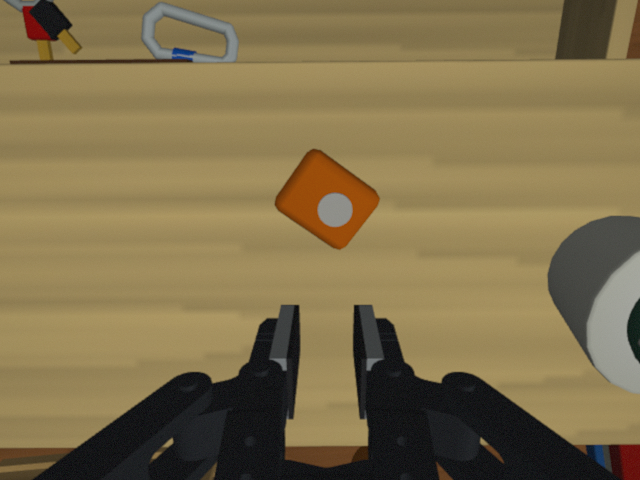

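The fob (328,200) is centred ahead of the fingers, the cactus pot clear at right.

Call:
apply_moves(
  targets=[
    [0,0,15,0,0,0,0.76],
    [0,0,15,0,0,0,0.76],
    [0,0,2,0,0,0,0.76],
    [0,0,0,0,0,0,0.76],
    [5,0,0,0,0,0,0.76],
    [5,0,0,0,0,0,0.76],
    [5,0,0,0,0,0,0.76],
    [5,0,0,0,0,0,0.76],
    [5,0,0,0,0,0,0.76],
    [5,0,0,0,0,0,0.76],
    [5,0,0,0,0,0,0.76],
    [5,0,0,0,0,0,0.76],
    [0,0,0,0,0,0,0.76],
  ],
)

```text
time: 16.85
tool_pos: [558.6, 98.4, 154.3]
tcp_rot: [-180.0, -0.0, 173.4]
ft_force: [0.3, 1.1, 0.8]
finger_gap: 20.4
grip_force: 0.0
```

Call:
apply_moves(
  targets=[
    [4,0,0,0,0,0,0.76],
    [4,0,0,0,0,0,0.76],
    [4,0,0,0,0,0,0.76],
    [4,0,0,0,0,0,0.76],
    [4,0,0,0,0,0,0.76],
    [4,0,0,0,0,0,0.76],
    [4,0,0,0,0,0,0.76],
    [4,0,0,0,0,0,0.76],
    [4,0,0,0,0,0,0.76],
    [4,0,0,0,0,0,0.76],
    [4,0,0,0,0,0,0.76],
    [4,0,0,0,0,0,0.76],
    [4,0,0,0,0,0,0.76],
    [0,0,0,0,0,0,0.76],
  ],
)

```text
time: 18.6
tool_pos: [507.1, 104.4, 154.3]
tcp_rot: [180.0, -0.0, 173.4]
ft_force: [0.4, 0.1, 0.7]
finger_gap: 20.7
grip_force: 0.0
```

Call:
apply_moves(
  targets=[
    [0,0,-25,0,0,0,0.76],
    [0,0,-25,0,0,0,0.76],
    [0,0,-25,0,0,0,0.76],
    [0,0,0,0,0,0,0.76],
    [0,0,0,0,0,0,0.76],
  ],
)

```text
time: 19.23
tool_pos: [507.1, 104.3, 228.4]
tcp_rot: [-180.0, -0.0, 173.4]
ft_force: [0.4, 0.0, 0.2]
finger_gap: 20.7
grip_force: 0.0
```

```bash
python3 - <<'E'
from h import *
a=optics.snapshot('scene')[:,:,::-1];b=optics.snapshot('side')[:,:,::-1]
cv2.imwrite('pics/w8.png',np.hstack([cv2.resize(a[100:400,110:460],(350,300)),b[120:480,90:530]
 [:300]]))
E
```

```text
(no output)
```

View pics/w8.png

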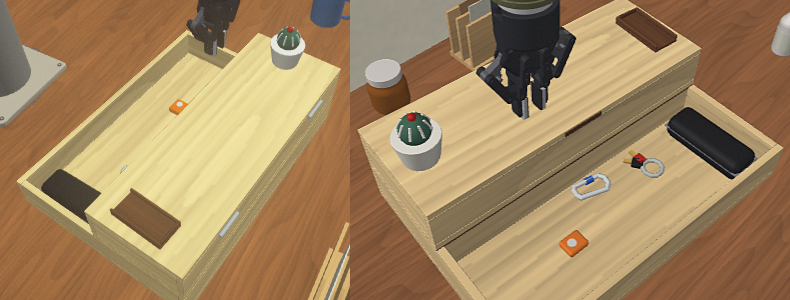

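All three items lie in the tray. The lid is shut, and the pot, spoon rest and case have not moved.

```bash
python3 -c "
from bench import r
print(r.hand_in())"
```

```text
the job is handed in; nothing more can be done
None
```

I swept the key ring, then the carabiner, then the fob over the lid's front edge into the open box and handed the job in at about 19 s of the 58 s allowed; the last pictures show the lid shut and the cactus pot, spoon rest and sunglasses case apparently unmoved.

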